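# Mount the trimming chuck on the potter's wheel

### The arm

A 6-joint arm with a two-finger parallel gripper is mounted at the origin on the work surface. World frame = base frame: x ahead of the robot, y to its left, z up, the work surface at z = 0. Lengths are in m, angles in rad, forces in N, time in s.
With the tool pointing down it reaches from about 0.2 to 0.875 m from the base axis. Payload 3.4 kg.
Tool frame: the origin (TCP) lies between the finger pads; the fingertips stand 25 mm ahead of it and the grasp point (between the pads) lies 6 mm ahead of it (r.nose_length is the z of the fingertips in the tool frame, in m); z points along the fingers, x is the direction in which the jaws open and shut, and the axes are right-handed (so a half turn about z gives the same grasp; the last joint's range is limited). The gripper opens to 94 mm and grips with 3 to 60 N. Pads are 16 mm wide; open, the fingers measure 119 mm over their backs; the gripper's body (75 mm by 177 mm) begins 78 mm behind the grasp point.
Start: joints at [0.979, 0.276, 1.505, -0, 1.361, -0.121], TCP at [0.261, 0.512, 0.23] pointing down, gripper open.
Joint ranges: [-2.89, 2.89], [-0.75, 2.08], [0.22, 2.7], [-1.18, 4.32], [0.11, 2.71], [-2.7, 2.7]. Speed limits (rad/s): [2.57, 2.57, 3.14, 3.14, 3.14, 3.14].

### API

Orientations are given as a unit quaternion [w, x, y, z].
In Python, from plant import r, gripper_to, inverse_kinematics, vision, models, telemetry gives the robot as it stands. Calls block until the motion is done:
- r.move_to(position, orientation): joint-space move of the TCP to a pose.
- r.move_l(position, rot=None, vel=0.15, guard=None): straight line of the TCP; rot=None keeps the orientation; vel is the mean speed in m/s. With guard (N) it stops when the force on the tool has changed by that much, and returns True; else False.
- r.movej(angles): joint-space move.
- gripper_to(opening, f_grip=None): finger opening in m; f_grip is the grip in N (None keeps the last); returns when the fingers have stopped.
- r.hold(seconds).
- inverse_kinematics(position, orientation): joint angles nearest the present ones, or None.
- vision.snapshot(name): name is "scene" or "top" or "wrist"; returns the picture (480x640x3 uint8, red, green, blue); there is no depth.
- vision.get_calibration(name): a dict with "fx", "fy", "cx", "cy" (pixels), "D" ([k1, k2, p1, p2, k3] as OpenCV has them; the pictures are not rectified), "position" and "orientation" of the camera in the world. Camera axes: x right, y down, z forward; pixel columns grow to the right and rows downward; lengths in m; the calibration is good to about 2 mm. A picture is of the moment at which its call begins: read the wrist's pose just before it. get_calibration takes no time and is no camera call; for the wrist camera it gives the pose at the moment of the call.
A pose or a line that the arm cannot do raises r.PlanningError and nothing moves.
- r.sign_off(): hands the job in, once; it reports no verdict.
Trained networks look in the newest picture that a camera, given by its name, has taken for a name from the list of things; names that differ only in an ending like _2 or _b are one class to them, and where a whole thing is asked for, a point or a joint stands for the part that bears it (a point fixed in the world has none). Each returns a list of dicts, best first, with "score" (0 to 1); they miss things now and then, are a little off and sometimes report something else, mostly with a low value. They report only what shows in the picture. A call takes as long as a camera call. They do not tell look-alikes from the thing itself.
- models.boxes_of(thing, camera): "at" ([x, y, z] in m, in world coordinates, good to about 4 mm: the middle of the surface that is visible of it).
- models.regions_of(thing, camera): "pixels" (480x640 bool, what is visible of it).
- models.mark_of(thing, camera): "at" ([x, y, z] in m, in world coordinates, good to about 4 mm: a listed point, or the origin of a listed thing).
Readings, each from a call of its own:
- telemetry.current_t(): time.
- telemetry.current_joints(): joint angles.
- telemetry.current_dq(): joint speeds.
- telemetry.current_joint_efforts(): joint torques, N m.
- telemetry.current_ee_pos(): TCP position.
- telemetry.current_tool_rot(): TCP orientation.
- telemetry.current_wrist_force(): force on the tool from outside, world axes, zero at the start.
- telemetry.current_torque(): the same for the moment, N m.
- telemetry.current_opening(): finger opening in m.
Only numpy, scipy, OpenCV 4.12 (cv2) and the standard library are available. Lean on these libraries where they do the work, as an engineer would, in place of code of your own. Each camera call takes 0.05 s, during which the arm holds its last target. There are 200 camera calls.

### The job

Take the trimming chuck (the square board with the clay post) out of the bat rack and mount it on the potter's wheel, post up: turn it so that its four holes match the wheel's four studs and slide it fully home, flat on the wheel head. In the rack only its top edge can be got at, so first lay it flat on the bench, post up, let go and take it again by its post; leave the plain bat in the rack and the other things where they are.

Things in the scene. Friction and masses are not known exactly. Their poses are not given: they have to be found in the camera images.
- chuck: Trimming chuck, loose, about 0.3 kg: plywood board 140 x 140 x 12 mm with a round fired-clay post (42 mm across, 46 at its foot, 45 mm tall) on the middle of its upper face. Four through holes, 14 mm wide, 42 mm from the middle in x and in y (84 mm apart): any quarter turn fits. Origin: centre of the board's underside; +z along the post; x, y parallel to the board's edges.
- chuck_post (a point): Top centre of the chuck's post, 57 mm along +z from the chuck's origin. At the start the chuck stands on edge in a rack slot: the post is level and points to the rack's +x, away from the robot; origin 80 mm, top edge 150 mm above the bench; it may lean 2 degrees. Let go at a slant on the bench, it falls flat.
- wheel: Table-top potter's wheel, fixed, head locked: grey housing 210 mm across, aluminium head 190 mm across, its top face 100 mm above the bench. Origin on its axis at bench level, z up. Four upright steel studs on the head, 9 mm thick, 17 mm tall (last 6 mm tapered to 3 mm), 42 mm from the axis in the wheel's x and in its y (84 mm apart).
- wheel_head (a point): Point in the centre of the wheel head's top face, 100 mm above the bench; same axes as the wheel.
- rack: Wooden bat rack, fixed, 170 x 170 mm; origin at bench level midway between its two slots. Slots run along its y, at x = -35 and +35 mm, 14 mm wide, floor 10 mm and rails 45 mm above the bench. Side boards at y = +-78 mm reach 60 mm, an end board at x = +107 mm reaches 110 mm above the bench. Bare bench lies between rack and wheel.
- plain_bat: Plain bat, loose, in the other slot: the same 140 x 140 x 12 mm plywood board with the same four holes but no post; stays in the rack. Origin and axes as for the chuck.
- jar: Terracotta jar, loose bystander, 84 mm wide, 108 mm tall, on the bench beyond the work area; origin at its foot.
- saucer: Terracotta saucer, loose bystander, 90 mm wide, 20 mm high; origin at its foot.
- brush: Flat wooden-handled brush, loose bystander, 170 mm long, lying across the far middle of the bench; origin under its middle.
Not all that is in view belongs to the job. Leave any red look-alike of the wheel alone.

How it is judged:
By the outcome, as a careful person would: the job done as asked, in the order asked, and still so for the second after the job is handed in, with the robot touching nothing.
It also fails if it takes over 66 s, if anything falls off the work surface, if the arm or the gripper's body presses on something with over 40 N, if the wrist force passes 120 N, or if a joint passes its speed limit or range.

## Working session

There is one attempt and no reset: what is moved stays moved. The work goes in short steps, each a Python script; the robot and the scene stay as the last script left them, time stands still between calls to the robot, and variables do not carry over. Pictures are saved under pics/ and viewed, on a budget of 10 in all, crops included, one or two more only if the job needs it, and the job is handed in when it is done.

```bash
ls; mkdir -p pics
cat > h.py <<'E'
import numpy as np, cv2
from scipy.spatial.transform import Rotation as R
from plant import r, gripper_to, inverse_kinematics, vision, models, telemetry
def rot(q): return R.from_quat([q[1],q[2],q[3],q[0]])
def quat(m): 
    q=R.from_matrix(m).as_quat(); return [q[3],q[0],q[1],q[2]]
def down(yaw): # jaw x axis along yaw, z down
    x=np.array([np.cos(yaw),np.sin(yaw),0]); z=np.array([0,0,-1.]); return quat(np.c_[x,np.cross(z,x),z])
def save(n,im): cv2.imwrite('pics/'+n,im[:,:,::-1])
def K(c): return np.array([[c['fx'],0,c['cx']],[0,c['fy'],c['cy']],[0,0,1.]])
def ray_z(c,uv,z):
    p=cv2.undistortPoints(np.array(uv,float).reshape(-1,1,2),K(c),np.array(c['D'],float)).reshape(-1,2)
    d=rot(c['orientation']).apply(np.c_[p,np.ones(len(p))]); o=np.array(c['position'])
    return o+d*((z-o[2])/d[:,2])[:,None]
def proj(c,P):
    M=rot(c['orientation']).as_matrix().T
    return cv2.projectPoints(np.array(P,float).reshape(-1,1,3),cv2.Rodrigues(M)[0],-M@np.array(c['position']),K(c),np.array(c['D'],float))[0].reshape(-1,2)
E
python3 - <<'E'
from h import *
for n in ("scene","top"):
    im=vision.snapshot(n); save(n+'1.png',im); c=vision.get_calibration(n); print(n,c['position'],c['orientation'],c['fx'])
    for t in ("chuck","chuck_post","wheel","wheel_head","rack","plain_bat","jar","saucer","brush"):
        print(t,[(np.round(d['at'],3).tolist(),round(d['score'],2)) for d in models.mark_of(t,n)])
print(telemetry.current_t())
E
```

```text
pics
scene [ 1.58076429 -0.42901398  0.93592664] [-0.36988344  0.73963661  0.49976242 -0.25760718] 591.3906323320714
chuck [([0.577, -0.303, 0.081], 0.89)]
chuck_post [([0.635, -0.295, 0.085], 0.68)]
wheel [([0.458, 0.328, -0.001], 0.92), ([0.191, 0.306, -0.006], 0.7)]
wheel_head [([0.454, 0.34, 0.1], 0.93), ([0.186, 0.307, 0.1], 0.61)]
rack [([0.55, -0.302, 0.003], 0.73)]
plain_bat [([0.503, -0.308, 0.075], 0.82)]
jar [([0.787, 0.071, -0.001], 0.94)]
saucer [([0.748, -0.072, -0.0], 0.92), ([0.456, 0.337, 0.1], 0.44), ([0.503, -0.307, 0.08], 0.17)]
brush [([0.787, 0.068, -0.0], 0.16)]
top [ 0.32870311 -0.01360017  1.39882113] [ 0.04137238 -0.69736443  0.71408613 -0.04530097] 607.4972120841624
chuck [([0.579, -0.302, 0.081], 0.57)]
chuck_post [([0.633, -0.298, 0.075], 0.97)]
wheel [([0.456, 0.333, 0.0], 0.92), ([0.188, 0.311, -0.002], 0.74), ([0.544, -0.306, -0.004], 0.33)]
wheel_head [([0.46, 0.334, 0.101], 0.89), ([0.189, 0.307, 0.096], 0.75)]
rack [([0.546, -0.304, -0.002], 0.94)]
plain_bat [([0.499, -0.311, 0.077], 0.86)]
jar [([0.784, 0.069, -0.002], 0.77)]
saucer [([0.752, -0.072, 0.0], 0.87)]
brush [([0.688, 0.002, -0.005], 0.97)]
1.0
```

View pics/scene1.png

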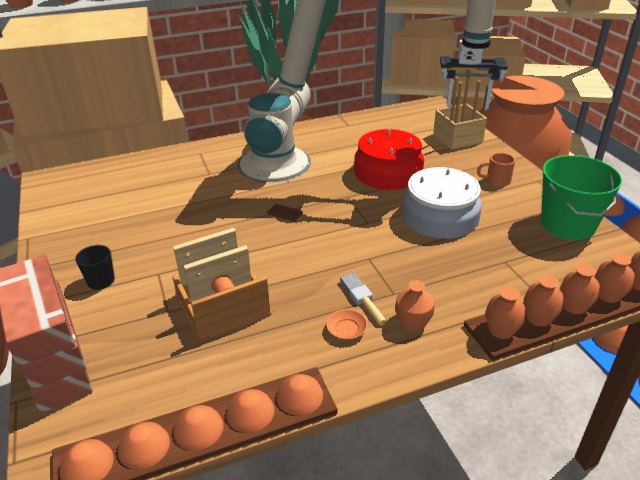

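View pics/top1.png

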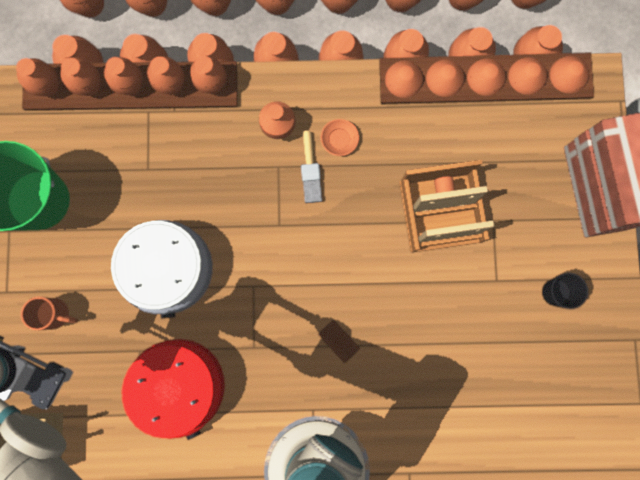

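The wheel candidates in the top view are the grey/white one at (160,265), world (0.457,0.333), and the red one at (172,390), world (0.188,0.308). Grey with an aluminium head fits the description, and red is the look-alike. The chuck is in the far slot, with its post showing at (443,184). The plain bat is in the near slot. I'll look at the wheel and rack from close by.

Run:
```python
from h import *
p=telemetry.current_ee_pos(); r.move_l([p[0],p[1],0.36],vel=0.3)
import itertools
for name,pos,ths in (("wheel",[0.40,0.333,0.38],("wheel_head",)),("rack",[0.50,-0.303,0.42],("chuck","chuck_post","plain_bat"))):
    best=None
    for yaw in (0,np.pi):
        q=inverse_kinematics(pos,down(yaw))
        if q is not None:
            d=np.abs(np.array(q)-telemetry.current_joints()).max()
            print(name,yaw,np.round(q,2))
            if best is None or d<best[0]: best=(d,yaw)
    r.move_to(pos,down(best[1])); r.hold(0.2)
    c=vision.get_calibration("wrist"); im=vision.snapshot("wrist"); save('w_%s.png'%name,im)
    np.save(name+'_c.npy',c,allow_pickle=True)
    print(c['position'],c['fx'],telemetry.current_ee_pos())
    for t in ths: print(t,[(np.round(d['at'],3).tolist(),round(d['score'],2)) for d in models.mark_of(t,"wrist")])
print(telemetry.current_t())
a=cv2.imread('pics/w_wheel.png');b=cv2.imread('pics/w_rack.png')
```

```text
wheel 0 [ 0.56  0.14  1.32 -0.    1.68  0.56]
wheel 3.141592653589793 [ 0.56  0.14  1.32 -0.    1.68 -2.58]
[0.3998655  0.40626737 0.5343387 ] 336.7114516238798 [0.39935623 0.33393919 0.37972057]
wheel_head [([0.457, 0.335, 0.098], 0.64), ([0.19, 0.308, 0.1], 0.61)]
rack 0 [-0.66  0.25  1.09 -0.    1.8  -0.66]
rack 3.141592653589793 [-0.66  0.25  1.09 -0.    1.8   2.48]
[ 0.50084874 -0.23004673  0.57487311] 336.7114516238798 [ 0.50027138 -0.30239534  0.42007328]
chuck [([0.575, -0.298, 0.083], 0.92)]
chuck_post [([0.634, -0.292, 0.08], 0.56)]
plain_bat [([0.508, -0.315, 0.08], 0.88)]
5.4917
```

View pics/w_wheel.png

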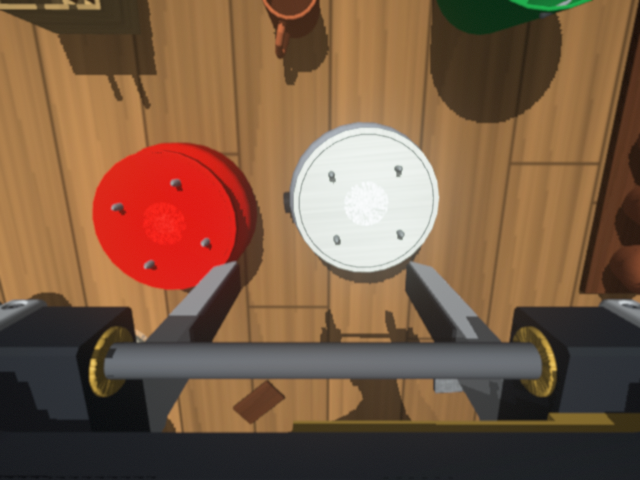

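View pics/w_rack.png

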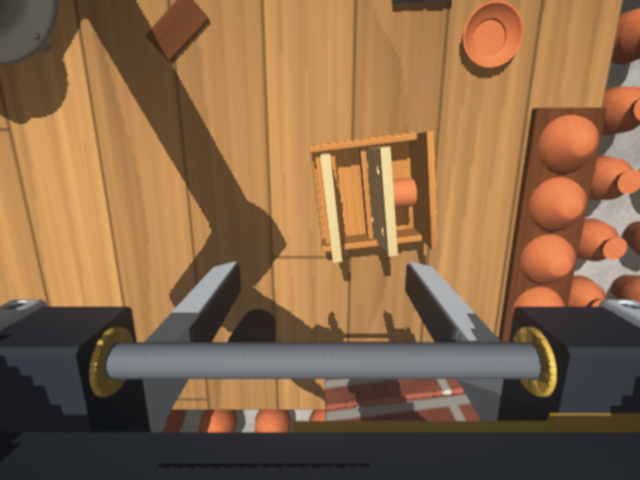

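The wrist view shows the grey wheel's studs near (332,176), (398,170), (336,240) and (400,235). The chuck's top edge runs from about (385,148) to (392,255), with its post at (404,192) on the +x side. The plain bat is at x≈331.

Run:
```python
from h import *
c=np.load('wheel_c.npy',allow_pickle=True).item(); im=cv2.imread('pics/w_wheel.png')
g=im.max(2); pts=[]
for u,v in ((332,176),(398,170),(336,240),(400,235)):
    w=g[v-10:v+11,u-10:u+11]; m=w<160; vv,uu=np.nonzero(m); pts.append([uu.mean()+u-10,vv.mean()+v-10]); print(m.sum(),pts[-1])
P=ray_z(c,pts,0.108); print(P.round(4)); ce=P.mean(0); d=P[:,:2]-ce[:2]
# P order: 0=(left,top) ; model fit: mod 90 angle
a=np.arctan2(d[:,1],d[:,0])-np.pi/4; ang=np.angle(np.exp(4j*a).mean())/4
print('centre',ce,'yaw',np.degrees(ang),'radius',np.hypot(*d.T)*1000, 'expect',42*2**.5)
c=np.load('rack_c.npy',allow_pickle=True).item(); im=cv2.imread('pics/w_rack.png')
print('edge chuck',ray_z(c,[[384.5,148],[392,255],[326,154],[337,262]],0.15).round(4))
crop=im[120:280,290:450]; cv2.imwrite('pics/crop1.png',cv2.resize(crop,(640,640)[:2],interpolation=cv2.INTER_CUBIC)[:600])
# placement IK search
for a in (30,35,40):
  for yaw in np.radians([-30,-10,0,10]):
    for D in (0.4,0.48,0.55):
      al=np.radians(a); f=np.array([np.cos(yaw),np.sin(yaw),0]); z=np.cos(al)*f-np.sin(al)*np.array([0,0,1]); n=np.sin(al)*f+np.cos(al)*np.array([0,0,1]) # board normal(post)
      M=np.c_[n,np.cross(z,n),z]
      tcp=np.array([D,0.0,0.0])+0*f-z*0.131+n*0.006+f*0.07+[0,0,.0]
      s=[]
      for sg in (1,-1):
        MM=M*np.array([sg,sg,1]); q=inverse_kinematics(tcp,quat(MM)); s.append(None if q is None else np.round(q,2).tolist())
      print(a,round(np.degrees(yaw)),D,s)
```

```text
37 [np.float64(331.72972972972974), np.float64(177.35135135135135)]
39 [np.float64(397.7692307692308), np.float64(170.87179487179486)]
37 [np.float64(336.5945945945946), np.float64(240.05405405405406)]
33 [np.float64(399.1212121212121), np.float64(234.6060606060606)]
[[0.411  0.3691 0.108 ]
 [0.4933 0.3772 0.108 ]
 [0.4181 0.2875 0.108 ]
 [0.4998 0.295  0.108 ]]
centre [0.45551952 0.33219451 0.108     ] yaw 5.10266800793785 radius [57.82819245 58.77101119 58.34551104 57.77671216] expect 59.396969619669996
edge chuck [[ 0.5766 -0.2315  0.15  ]
 [ 0.5929 -0.3689  0.15  ]
 [ 0.505  -0.2387  0.15  ]
 [ 0.5201 -0.3787  0.15  ]]
30 -30 0.4 [None, None]
30 -30 0.48 [None, [0.52, 0.57, 2.67, 4.14, 1.1, 0.1]]
30 -30 0.55 [None, [0.4, 0.54, 2.53, 4.1, 1.01, -0.07]]
30 -10 0.4 [None, None]
30 -10 0.48 [None, None]
30 -10 0.55 [None, None]
30 0 0.4 [None, None]
30 0 0.48 [None, None]
30 0 0.55 [None, None]
30 10 0.4 [None, None]
30 10 0.48 [None, None]
30 10 0.55 [None, None]
35 -30 0.4 [None, None]
35 -30 0.48 [None, [0.44, 0.41, 2.6, 4.19, 0.89, -0.14]]
35 -30 0.55 [None, [0.34, 0.42, 2.47, 4.18, 0.81, -0.27]]
35 -10 0.4 [None, None]
35 -10 0.48 [None, None]
35 -10 0.55 [None, [-0.05, 0.41, 2.67, 3.27, 0.9, -0.01]]
35 0 0.4 [None, None]
35 0 0.48 [None, None]
35 0 0.55 [None, None]
35 10 0.4 [None, None]
35 10 0.48 [None, None]
35 10 0.55 [None, [-0.56, 0.41, 2.67, 2.37, 0.91, 0.05]]
40 -30 0.4 [None, None]
40 -30 0.48 [None, [0.35, 0.28, 2.53, 4.3, 0.7, -0.4]]
40 -30 0.55 [[0.28, 0.33, 2.4, 4.32, 0.64, 2.63], [0.28, 0.33, 2.4, 4.32, 0.64, -0.51]]
40 -10 0.4 [None, None]
40 -10 0.48 [None, None]
40 -10 0.55 [None, [-0.07, 0.28, 2.55, 3.3, 0.56, -0.06]]
40 0 0.4 [None, None]
40 0 0.48 [None, None]
40 0 0.55 [None, [-0.29, 0.27, 2.57, 2.74, 0.59, 0.15]]
40 10 0.4 [None, None]
40 10 0.48 [None, None]
40 10 0.55 [None, [-0.49, 0.28, 2.55, 2.24, 0.65, 0.32]]
```

View pics/crop1.png

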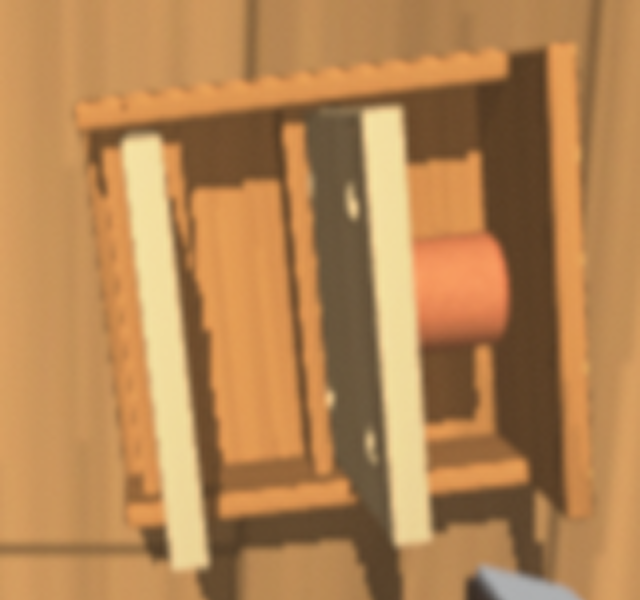

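The crop confirms it: the chuck, the board with the post, stands in the +x slot. Its edge centre is at about (0.586,-0.300), with rack yaw about 6.5°. To lay it down I'll tilt the tool inward, which the joint ranges suit better. First I'll check the IK, then grasp and lift.

```bash
cat >> h.py <<'E'
def lay(a,yaw,sg,edge_gap,C):
    """TCP pose holding chuck at slant a; yaw=dir of tool horizontal; C=xy of final centre"""
    f=np.array([np.cos(yaw),np.sin(yaw),0]); u=np.array([0,0,1.])
    z=np.cos(a)*f-np.sin(a)*u; n=np.sin(a)*f+np.cos(a)*u
    M=np.c_[n,np.cross(z,n),z]*np.array([sg,sg,1])
    low=np.array([C[0],C[1],edge_gap])+f*0.07     # lower edge, underside
    return low-z*0.134+n*0.006, quat(M)
E
python3 - <<'E'
from h import *
for a in (30,35,40):
  for yaw in (150,180,210):
    for D in (0.38,0.43,0.48):
      o=[]
      for gap in (0,0.2):
        p,Q=lay(np.radians(a),np.radians(yaw),-1,gap,[D,0]); q=inverse_kinematics(p,Q); o.append(None if q is None else np.round(q,2).tolist())
      print(a,yaw,D,o)
yaw=np.radians(186.5); p=[0.5855,-0.300,0.25]; print(inverse_kinematics(p,down(yaw)))
gripper_to(0.05,40); r.move_to(p,down(yaw)); r.move_l([p[0],p[1],0.144],vel=0.1,guard=8)
print(telemetry.current_ee_pos()); gripper_to(0.0,40); print('open',telemetry.current_opening(),telemetry.current_wrist_force())
r.move_l([p[0],p[1],0.20],vel=0.06); r.move_l([p[0],p[1],0.38],vel=0.2)
print(telemetry.current_opening(),telemetry.current_wrist_force(),telemetry.current_t())
save('scene2.png',vision.snapshot('scene'))
E
```

```text
30 150 0.38 [[-0.35, 0.78, 1.54, 0.16, 1.86, 0.13], [-0.35, 0.57, 1.37, 0.19, 2.23, 0.2]]
30 150 0.43 [[-0.33, 0.83, 1.4, 0.18, 1.94, 0.16], [-0.33, 0.64, 1.24, 0.22, 2.29, 0.25]]
30 150 0.48 [[-0.31, 0.89, 1.26, 0.21, 2.02, 0.2], [-0.31, 0.72, 1.09, 0.26, 2.35, 0.3]]
30 180 0.38 [[-0.09, 0.81, 1.47, -0.09, 1.91, -0.08], [-0.09, 0.61, 1.31, -0.11, 2.27, -0.12]]
30 180 0.43 [[-0.09, 0.86, 1.33, -0.08, 2.0, -0.08], [-0.09, 0.68, 1.16, -0.11, 2.34, -0.12]]
30 180 0.48 [[-0.08, 0.92, 1.17, -0.08, 2.09, -0.08], [-0.08, 0.76, 1.0, -0.11, 2.43, -0.12]]
30 210 0.38 [[0.16, 0.78, 1.54, -0.33, 1.83, -0.28], [0.16, 0.57, 1.37, -0.39, 2.17, -0.42]]
30 210 0.43 [[0.15, 0.83, 1.4, -0.34, 1.9, -0.31], [0.15, 0.64, 1.24, -0.42, 2.23, -0.46]]
30 210 0.48 [[0.14, 0.89, 1.26, -0.36, 1.98, -0.35], [0.14, 0.72, 1.09, -0.45, 2.3, -0.51]]
35 150 0.38 [[-0.35, 0.71, 1.58, 0.15, 1.8, 0.14], [-0.35, 0.51, 1.39, 0.18, 2.18, 0.21]]
35 150 0.43 [[-0.32, 0.76, 1.45, 0.17, 1.88, 0.17], [-0.32, 0.58, 1.26, 0.21, 2.24, 0.25]]
35 150 0.48 [[-0.3, 0.82, 1.31, 0.19, 1.95, 0.2], [-0.3, 0.66, 1.11, 0.24, 2.3, 0.29]]
35 1
[... 941 characters left out ...]
, 1.43, -0.08, 1.86, -0.08], [-0.09, 0.56, 1.21, -0.09, 2.24, -0.12]]
40 180 0.48 [[-0.09, 0.79, 1.29, -0.07, 1.94, -0.08], [-0.09, 0.64, 1.06, -0.09, 2.31, -0.12]]
40 210 0.38 [[0.13, 0.64, 1.62, -0.3, 1.7, -0.3], [0.13, 0.45, 1.41, -0.35, 2.09, -0.44]]
40 210 0.43 [[0.12, 0.7, 1.5, -0.31, 1.77, -0.33], [0.12, 0.52, 1.28, -0.36, 2.14, -0.47]]
40 210 0.48 [[0.11, 0.75, 1.36, -0.32, 1.84, -0.36], [0.11, 0.6, 1.14, -0.39, 2.19, -0.51]]
[-5.79191023e-01  3.93544053e-01  1.27940802e+00 -4.44089210e-16
  1.46864058e+00  2.44895523e+00]
[ 0.58597193 -0.30031066  0.14480316]
open 0.012159399514574974 [-4.68456733 -1.28890358  4.63892406]
0.0117985634383297 [-0.54284585  0.41199598 -1.64585839] 13.0
```

Run:
```python
from h import *
a=np.radians(35); C=[0.40,0.0]
p,Q=lay(a,np.pi,-1,0.19,C); r.move_to(p,Q); r.hold(0.3)
print(telemetry.current_opening(),telemetry.current_t())
p,Q=lay(a,np.pi,-1,0.03,C); r.move_l(p,vel=0.15); 
p2,Q=lay(a,np.pi,-1,-0.006,C); print('touch',r.move_l(p2,vel=0.03,guard=4)); e=np.array(telemetry.current_ee_pos()); print(e-p2,telemetry.current_wrist_force())
save('scene3.png',vision.snapshot('scene'))
print(telemetry.current_opening(),telemetry.current_t())
```

```text
0.011775175253954707 15.5417
touch True
[-2.87078922e-04  6.11256518e-05  1.16053148e-02] [3.75587359 2.10067901 3.72343238]
0.011629638896003687 17.6167
```

View pics/scene3.png

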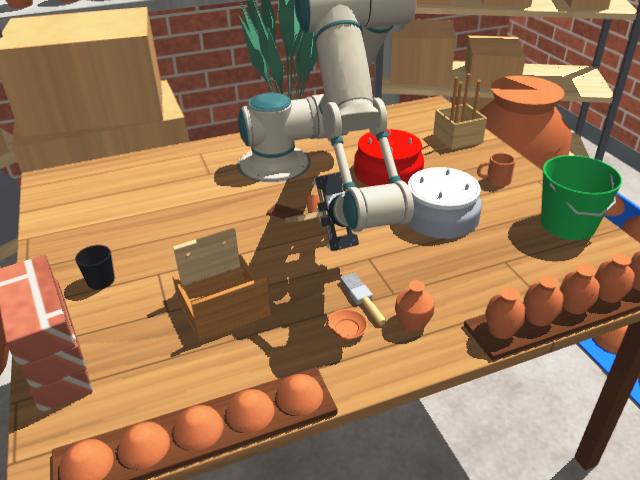

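The arm is holding the chuck at a slant over the bench. The dark slab at (285,212) may lie under the lower edge, since contact came 5.6 mm early, so I'll locate it.

Run:
```python
from h import *
c=vision.get_calibration('top'); im=cv2.imread('pics/top1.png')
print(ray_z(c,[[318,333],[334,320],[359,350],[344,362]],0.0).round(3))
cv2.imwrite('pics/crop2.png',cv2.resize(im[300:380,280:400],(720,480),interpolation=cv2.INTER_CUBIC))
c=vision.get_calibration('scene'); print(ray_z(c,[[268,212],[284,206],[302,213],[288,221]],0.0).round(3))
```

```text
[[ 0.299 -0.012  0.   ]
 [ 0.327 -0.049  0.   ]
 [ 0.258 -0.104  0.   ]
 [ 0.232 -0.069  0.   ]]
[[ 0.261 -0.096  0.   ]
 [ 0.249 -0.046  0.   ]
 [ 0.301 -0.011  0.   ]
 [ 0.323 -0.059  0.   ]]
```

View pics/crop2.png

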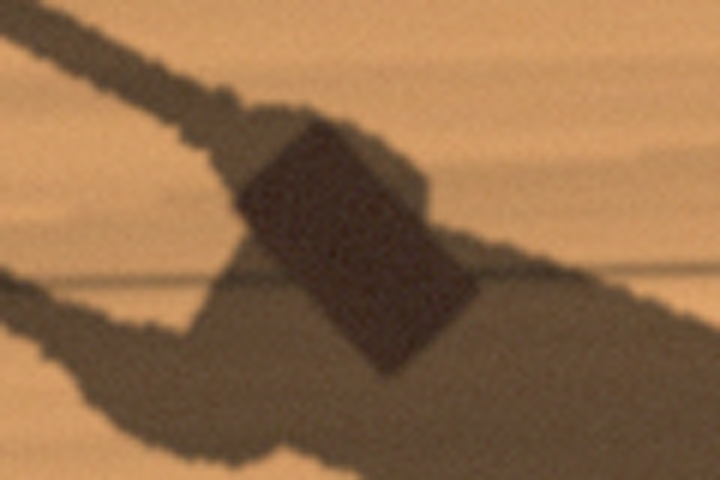

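It's a flat dark slab at about (0.28,-0.06), right at the lower edge of the board. I'll lift, shift the lay-down spot clear of it, then release.

Run:
```python
from h import *
a=np.radians(35); C=[0.44,0.04]
e=np.array(telemetry.current_ee_pos()); r.move_l([e[0],e[1],e[2]+.04],vel=.15)
p,Q=lay(a,np.pi,-1,0.025,C); r.move_l(p,vel=0.2); r.hold(.2)
p2,Q=lay(a,np.pi,-1,-0.008,C); print('touch',r.move_l(p2,vel=0.03,guard=4)); e=np.array(telemetry.current_ee_pos()); print(e-p2,telemetry.current_wrist_force())
gripper_to(0.06); r.hold(0.3)
z=rot(telemetry.current_tool_rot()).as_matrix()[:,2]
r.move_l(e-z*0.08,vel=0.1); r.hold(.3); r.move_l(e-z*0.14+[0,0,.06],vel=0.2)
yaw=np.radians(0); r.move_to([0.40,0.04,0.36],down(yaw)); r.hold(.2); gripper_to(0.094)
c=vision.get_calibration("wrist"); np.save('chuck_c.npy',c,allow_pickle=True); save('w_chuck.png',vision.snapshot('wrist'))
for t in ("chuck","chuck_post"): print(t,[(np.round(d['at'],4).tolist(),round(d['score'],2)) for d in models.mark_of(t,"wrist")])
vision.snapshot('top')
for t in ("chuck","chuck_post"): print(t,[(np.round(d['at'],4).tolist(),round(d['score'],2)) for d in models.mark_of(t,"top")])
print(telemetry.current_t())
```

```text
touch True
[-2.47710981e-04  2.49580132e-06  7.59995909e-03] [ 2.10288758 -0.73522388  4.12208703]
chuck [([0.4393, 0.0431, 0.004], 0.81)]
chuck_post [([0.4432, 0.044, 0.0565], 0.75)]
chuck [([0.4562, 0.3288, 0.002], 0.37)]
chuck_post [([0.5443, -0.3051, 0.002], 0.35)]
24.85
```

View pics/w_chuck.png

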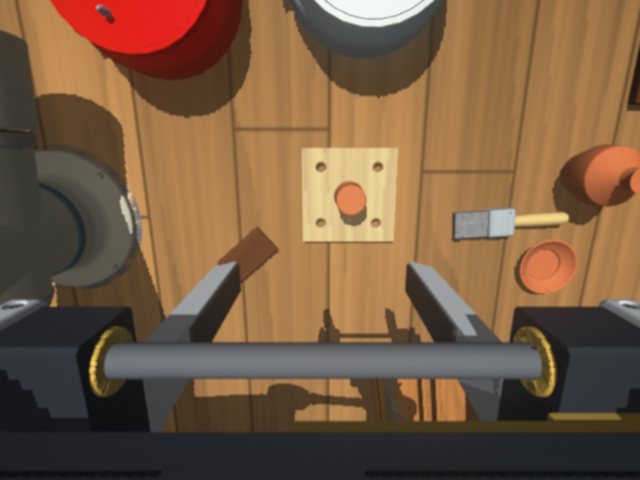

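The chuck lies flat, post up, with its post at (351,198), its board spanning (303–397,149–242) and its holes nearly axis-parallel. I'll compute its pose and grasp the post.

```bash
cat >> h.py <<'E'
def board(im,c,z,roi):
    u0,u1,v0,v1=roi; hsv=cv2.cvtColor(im[v0:v1,u0:u1],cv2.COLOR_RGB2HSV)
    m=((hsv[...,1]<120)&(hsv[...,2]>150)).astype(np.uint8)
    cs=max(cv2.findContours(m,cv2.RETR_EXTERNAL,cv2.CHAIN_APPROX_NONE)[0],key=cv2.contourArea).reshape(-1,2)+[u0,v0]
    P=ray_z(c,cs,z)[:,:2]; (cx,cy),(w,h),an=cv2.minAreaRect((P*1000).astype(np.float32))
    return cx/1000,cy/1000,w,h,(an+45)%90-45
E
python3 - <<'E'
from h import *
im=cv2.imread('pics/w_chuck.png')[:,:,::-1].copy(); c=np.load('chuck_c.npy',allow_pickle=True).item()
print(im[160,350],im[170,280]); print(board(im,c,0.012,(285,415,135,255)))
H=[]
for u,v in ((321,167),(378,167),(321,222),(376,222)):
    w=im[v-8:v+9,u-8:u+9].max(2); vv,uu=np.nonzero(w<150); H.append([u-8+uu.mean(),v-8+vv.mean()])
P=ray_z(c,H,0.009)[:,:2]; d=P-P.mean(0); a=np.arctan2(d[:,1],d[:,0])-np.pi/4
print('holes',P.mean(0),np.degrees(np.angle(np.exp(4j*a).mean())/4),np.hypot(*d.T))
E
```

```text
[228 201 145] [171 127  77]
(0.4393852844238281, 0.04121634674072266, 141.29136657714844, 141.3489532470703, -0.0491485595703125)
holes [0.43894691 0.04438175] 0.23014868138500738 [0.05956346 0.05987891 0.06012041 0.05991444]
```

Run:
```python
from h import *
im=cv2.imread('pics/w_wheel.png')[:,:,::-1].copy(); c=np.load('wheel_c.npy',allow_pickle=True).item()
hsv=cv2.cvtColor(im[100:290,270:460],cv2.COLOR_RGB2HSV); m=((hsv[...,1]<30)&(hsv[...,2]>190)).astype(np.uint8)
cs=max(cv2.findContours(m,cv2.RETR_EXTERNAL,cv2.CHAIN_APPROX_NONE)[0],key=cv2.contourArea).reshape(-1,2)+[270,100]
print('disc',cv2.minEnclosingCircle((ray_z(c,cs,0.1)[:,:2]*1000).astype(np.float32)),cv2.fitEllipse((ray_z(c,cs,0.1)[:,:2]*1000).astype(np.float32)))
x,y=0.4392,0.043; y90=np.pi/2
r.move_to([x,y,0.17],down(y90)); print(r.move_l([x,y,0.046],vel=0.12,guard=8))
gripper_to(0.0,30); e=telemetry.current_ee_pos(); print('open',telemetry.current_opening(),e)
r.move_l([x,y,0.10],vel=0.1); r.hold(.2)
c=vision.get_calibration("wrist"); im=vision.snapshot('wrist'); save('w_held.png',im); np.save('held_c.npy',c,allow_pickle=True)
print(telemetry.current_opening(),telemetry.current_ee_pos(),telemetry.current_t())
p=proj(c,[[x+dx,y+dy,0.012+0.054] for dx,dy in ((-.07,-.07),(-.07,.07),(.07,.07),(.07,-.07))]); print(p.round(0))
for pt in p: cv2.circle(im,tuple(int(t) for t in pt),3,(255,0,0),1)
save('w_held2.png',im)
```

```text
disc ((455.5591735839844, 335.8092956542969), 94.86904907226562) ((455.2704772949219, 335.72735595703125), (186.79318237304688, 188.0524139404297), 23.799739837646484)
False
open 0.041330459728317004 [0.4392479  0.04271834 0.04600778]
0.0415659441960887 [0.43871274 0.04303217 0.09936639] 29.225
[[193. 150.]
 [450. 150.]
 [430. 374.]
 [213. 374.]]
```

View pics/w_held2.png

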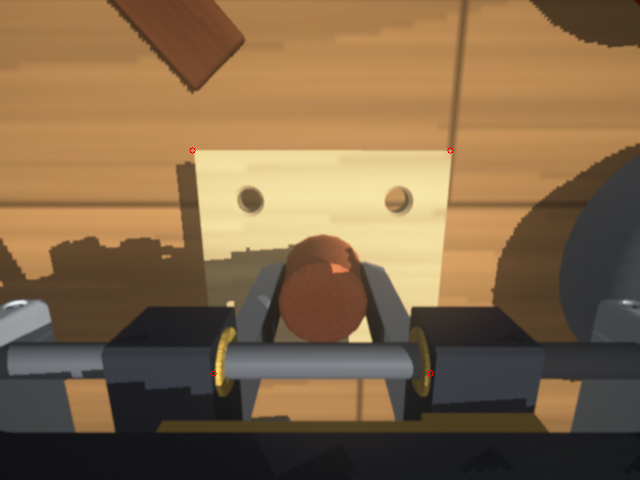

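The projected chuck outline (red dots) sits exactly on the board's corners at (193,150) and (450,150), so the chuck is centred in the grip and square to it. Next I'll carry it to the wheel and make a guarded descent.

Run:
```python
from h import *
x,y,w=0.4555,0.334,np.radians(95.0)
r.move_l([.4392,.043,.24],vel=.25); r.move_to([x,y,.24],down(w)); r.move_l([x,y,.172],vel=.15); r.hold(.3)
print(telemetry.current_ee_pos(),telemetry.current_wrist_force())
hit=r.move_l([x,y,0.1465],vel=0.02,guard=8)
print(hit,telemetry.current_ee_pos(),telemetry.current_wrist_force(),telemetry.current_torque(),telemetry.current_t())
save('scene5.png',vision.snapshot('scene')[120:280,340:560])
```

```text
[0.45594992 0.33424242 0.17291623] [-0.07444535 -0.28561819 -2.17608946]
False [0.45560172 0.33406427 0.14663562] [-0.32678915  0.09904553 -2.09783896] [ 0.08366307 -0.02135495  0.04228588] 33.3833
```

It slid down to 0.1466 with no resistance. I'll seat it against the head, release, back off and check.

Run:
```python
from h import *
x,y,w=0.4555,0.334,np.radians(95.0)
print(r.move_l([x,y,0.1435],vel=0.015,guard=6),telemetry.current_ee_pos(),telemetry.current_wrist_force())
gripper_to(0.08); r.hold(.2); r.move_l([x,y,.24],vel=.15)
r.move_to([0.40,0.334,0.38],down(0)); r.hold(.3)
c=vision.get_calibration('wrist'); im=vision.snapshot('wrist'); 
print(board(im,c,0.112,(270,470,90,300)))
for t in ("chuck","chuck_post"): print(t,[(np.round(d['at'],4).tolist(),round(d['score'],2)) for d in models.mark_of(t,"wrist")])
s=vision.snapshot('scene')
a=cv2.resize(im[100:300,270:470],(400,400),interpolation=cv2.INTER_CUBIC); b=cv2.resize(s[140:260,380:500],(400,400),interpolation=cv2.INTER_CUBIC)
save('fin.png',np.hstack([a,b]))
for t in ("chuck","plain_bat","jar","saucer"): print(t,[(np.round(d['at'],3).tolist(),round(d['score'],2)) for d in models.mark_of(t,"scene")])
print(telemetry.current_t())
```

```text
True [0.45575026 0.33416599 0.14598956] [ 0.56934974 -0.36022459  3.84698319]
(0.45708761596679687, 0.3144443359375, 186.80905151367188, 246.1258544921875, 7.669913291931152)
chuck [([0.4548, 0.3334, 0.1016], 0.69)]
chuck_post [([0.4563, 0.3416, 0.1539], 0.76)]
chuck [([0.456, 0.331, 0.098], 0.68)]
plain_bat [([0.503, -0.309, 0.079], 0.58)]
jar [([0.788, 0.069, -0.001], 0.75)]
saucer [([0.75, -0.072, 0.003], 0.59)]
37.5917
```

View pics/fin.png

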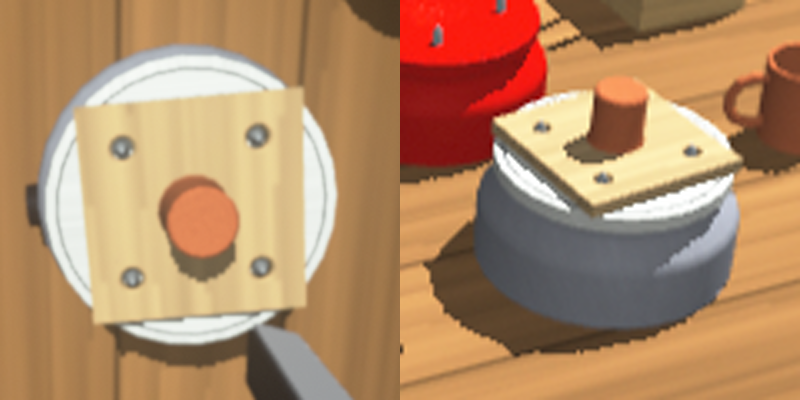

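The chuck sits flat on the grey wheel, post up, with a stud in each of the four holes: wrist crop at (122,148), (258,135), (133,278), (262,267). The gripper is clear of everything, so I'm handing in.

```bash
python3 -c "
from h import *
r.sign_off(); print(telemetry.current_t())"
```

```text
the job is handed in; nothing more can be done
the job is handed in; nothing more can be done
```

The chuck is mounted on the grey wheel, post up and flat on the head, and the job was handed in at about 38 s of the 66 s allowed. I lifted it from the rack by its top edge, laid it on the bench post up and let go. I then took it again by its post, turned it about 5° and slid it onto the studs. The red look-alike wheel was left alone.

**Seating:** it slid down without resistance and touched the head at TCP height 0.146 m, which is the fully-home height. The last close-up shows a stud in each of the four holes. The networks put the chuck at about (0.455, 0.333, 0.10).

**Other things:** the plain bat, jar and saucer read as unmoved. I did not re-check the brush at the end.

**What went wrong or disagreed:**
- **First touch-down:** the chuck met the bench about 6 mm early, with its lower edge beside a flat dark slab. I lifted it and shifted the spot before letting go. I did not measure afterwards whether the slab moved.
- **Wheel centre:** my two estimates differed by about 3.5 mm in y. I used a middle value, and it fitted.
- **Final board outline:** this check failed because it picked up the white wheel head as well as the board. I relied on the picture, the networks and the contact height instead.
- **Post-top reading:** the network's last reading was about 8 mm off in y from the chuck's own position, and I took it as network error.

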